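Proof-pull a re-glued coat peg with a spring balance

ROBOT

A 6-joint arm with a two-finger parallel gripper is mounted at the origin on a cart in front of the work surface, level with it; the furniture and walls round the work are solid. World frame = base frame: x ahead of the robot, y to its left, z up, the work surface at z = 0. Lengths are in mm, angles in rad, forces in N, time in s.
With the tool pointing down it reaches from about 350 to 775 mm from the base axis. Payload 7.3 kg.
Tool frame: the origin (TCP) lies on the mounting face of the last link; the fingertips stand 178 mm ahead of it and the grasp point (between the pads) lies 159 mm ahead of it; z points along the fingers, y is the line along which they close (so a half turn about z gives the same grasp; the last joint's range is limited). The gripper opens to 92 mm and grips with 3 to 60 N. Pads are 19 mm wide; open, the fingers measure 130 mm over their backs; the gripper's body (75 mm by 190 mm) begins 47 mm behind the grasp point.
Start: joints at [1.074, 0.342, 1.524, -0, 1.275, -0.146], TCP at [180.394, 493.037, 404.741] pointing down, gripper open.
Joint ranges: [-2.53, 2.53], [-0.77, 2.02], [0.04, 2.7], [-1, 4.14], [0.28, 2.66], [-3.11, 3.11]. Speed limits (rad/s): [2.57, 2.57, 3.14, 3.14, 3.14, 3.14].

INTERFACE

Orientations are given as [roll, pitch, yaw] about the fixed x, y, z axes, in that order (R = Rz(yaw) Ry(pitch) Rx(roll)).
In Python, from plant import bot, imaging, job gives the robot as it stands (bot), with the cameras (imaging) and the job (job).
- The arm moves only by the shell command python3 shift.py 'ROWS'. ROWS is a JSON list of rows, 1 to 5 of them, each an object with the fields aperture (the finger opening in mm), tx, ty, tz (the shift in parts of the range, where 1.0 means 30 cm), rz (a turn about the tool's z in a scale on which 1.0 is pi/2 rad); a field left out counts as zero (the opening has to be given); each row is the pose to reach, as a shift and turn from the pose commanded when the command began, along the tool's axes at that moment; what a row does not reach only later rows make up. A row lasts 1/8 s, in which the tool goes at most 62.5 mm and 0.188 rad, less where a joint would pass 70% of its speed; a pose out of reach is approached as far as the arm can. The fingers move at their own pace and stop on an object; the grip force is fixed at half the most. Time passes only in rows, so rows that do not move let the fingers close. It prints the time, the measured TCP pose, the force, the opening and the grip force at its end. A shift or turn number past 1, either way, is cut back to 1. Input that does not fit is refused with a message, and nothing moves.
- bot.get_obs(): the state, without advancing time (a new reading comes with each control period).
- imaging.capture(name): name is "scene" or "top"; returns a dict with "color" (400x640x3 uint8, red, green, blue), "K" (3x3 intrinsics, pixels), "k1" (the pictures are not rectified: a ray, as slopes to the right and down, at radius r is drawn at 1 + k1 r^2 times it, then the intrinsics apply), "R" (3x3) and "t" (3): a world point X has camera coordinates R X + t. Camera axes: x right, y down, z forward; pixel columns grow to the right and rows downward; lengths in mm; the calibration is good to about 2 mm. A picture is of the moment at which its call begins. There is no depth.
- job.close_job(): hands the job in; it is judged then, once.
The state is a dict: "time": time; "joint_positions": joint angles; "dq": joint speeds; "tau": joint torques, N m; "tool_pos": TCP position; "tcp_rot": TCP orientation; "contact_force": force on the tool from outside, world axes, zero at the start; "moment": the same for the moment, N m; "grip_width": finger opening in mm; "finger_force": force on a finger pad.
Only numpy, scipy, OpenCV 4.12 (cv2) and the standard library are available. Lean on these libraries where they do the work, as an engineer would, in place of code of your own. Each camera call takes 0.05 s, during which the arm holds its last target. There are 200 camera calls.

TASK

The middle peg of the coat rail has been glued in again and needs its proof pull: drop the eye of the spring balance over the middle peg and pull the balance, level and square away from the rail, until its pointer stands on the middle long line of the scale if that peg is the slim one, or on the last long line (the one nearest the eye) if it is a stout one. Overshooting the line by a whole division spoils the peg; leave the loose tools and the offcut round about where they lie. Finish while still holding the balance with the pointer steady on that line, and do not let go: the reading is taken while you hold.

Things in the scene. Friction and masses are not known exactly. Their poses are not given: they have to be found in the camera images.
- balance: spring balance, loose, lying scale upward: aluminium case 130 mm long, 34 mm wide, 36 mm high (black end caps 38 x 38 mm, 10 mm long), a wire eye at one end, a D-handle at the other; whole length 243 mm, about 0.28 kg. Origin: centre of the case's underside, about the centre of mass; z up, +x to the D-handle, -x to the eye. The case can be gripped across its 34 mm width
- scale_mid (a point): centre of the white scale plate on top of the case, on the middle long line, 37 mm above the balance's origin. Divisions are 10 mm apart: short ticks, and three long lines right across: zero (30 mm toward the handle), the middle one (half load) and the last one (30 mm toward the eye, full load). The pointer, a dark bar across the scale, moves toward the eye as the rod is drawn out
- rod (a joint): how far the rod with the eye and the pointer is drawn out of the balance's case (m): 0 with the pointer on the zero line, 0.030 on the middle long line, 0.060 on the last long line, end stop 0.075. A spring draws it back: 1 N at 0 rising by 2.5 N per 10 mm (8.5 N at the middle long line, 16 N at the last)
- eye (a point): centre of the balance's round wire eye, clear inside diameter 34 mm, wire 4 mm thick, lying flat. With the rod home it is 112 mm from the balance's origin toward -x and 19 mm above its underside; it goes further out with the rod
- grip_bar (a point): middle of the D-handle's black grip bar (16 mm thick, 68 mm long, across the balance), 104 mm from the balance's origin toward +x and 19 mm above the underside; the opening between bar and case is 60 mm wide and about 25 mm deep
- rail: wooden coat rail 250 x 70 x 12 mm, screwed flat on the bench, with three upright turned pegs 80 mm apart along its middle line. Origin: centre of its underside; x along the rail, y across it (at yaw 0 y points to the robot's left, the side that is free for the pull), z up
- rail_mid (a point): foot of the middle peg: the centre of the rail's top face, 12 mm above the bench
- peg_slim: the slim peg: neck 9 mm thick, rounded head 14 mm, 50 mm tall; origin at its foot on the rail. It stands either in the middle or at an end of the rail
- peg_stout_a: a stout peg: neck 16 mm thick, rounded head 24 mm, 50 mm tall; origin at its foot on the rail. It stands where the slim peg does not, middle or end
- peg_stout_b: the other stout peg, same size, always at the end of the rail away from the robot
- masking_tape: roll of masking tape 85 mm across and 19 mm high lying flat; a bystander, to be left alone
- screwdriver: screwdriver 208 mm long with a 30 mm orange handle; a bystander, to be left alone
- tape_measure: yellow tape measure 79 x 86 x 35 mm lying flat; a bystander, to be left alone
- offcut_1: pine offcut 30 x 140 x 30 mm; a bystander, to be left alone

How it is judged:
By the outcome, as a careful person would: the job done as asked, in the order asked, and still so for the second after the job is handed in, while the arm keeps its last pose, push and grip.
It also fails if it takes over 48 s, if anything falls off the work surface, if the arm or the gripper's body presses on something with over 40 N, if the wrist force passes 120 N, or if a joint passes its speed limit or range.

## Working session

There is one attempt and no reset: what is moved stays moved. The work goes in short steps, Python scripts to look and compute and a shell command to move; the robot and the scene stay as the last step left them, time stands still between calls to the robot, and variables do not carry over. Pictures are saved under pics/ and viewed, at most 10 in all, crops included, and the job is handed in when it is done.

```bash
ls; mkdir -p pics; cat > h.py <<'E'
import numpy as np, cv2
from plant import bot, imaging, job
def cap(n):
    c=imaging.capture(n); return c
def ray(c,u,v):
    K=np.array(c["K"],float); k=float(c["k1"])
    R=np.array(c["R"]);t=np.array(c["t"])
    d=cv2.undistortPoints(np.array([[[u,v]]],float),K,np.array([k,0,0,0,0.]))[0,0]
    return -R.T@t, R.T@np.array([d[0],d[1],1])
def onz(c,u,v,z):
    o,d=ray(c,u,v); return o+d*(z-o[2])/d[2]
def proj(c,X):
    K=np.array(c["K"],float);p=np.array(c["R"])@np.array(X,float)+np.array(c["t"])
    s=p[:2]/p[2]; s=s*(1+c["k1"]*(s@s)); return K[:2,:2]@s+K[:2,2]
def tri(c1,p1,c2,p2):
    o1,d1=ray(c1,*p1);o2,d2=ray(c2,*p2)
    a=np.linalg.lstsq(np.c_[d1,-d2],o2-o1,rcond=None)[0]
    return (o1+a[0]*d1+o2+a[1]*d2)/2, np.linalg.norm(o1+a[0]*d1-o2-a[1]*d2)
E
python3 - <<'E'
from h import *
for n in("scene","top"):
    c=cap(n); cv2.imwrite(f"pics/{n}1.png",c["color"][:,:,::-1]); print(n,c["k1"],c["K"],-np.array(c["R"]).T@c["t"],c["R"])
print(bot.get_obs())
E
```

```text
pics
plant.py
shift.py
scene 0.042669247670340645 [[518.08318525   0.         315.19190162]
 [  0.         518.08318525 198.82367492]
 [  0.           0.           1.        ]] [  -24.93935635 -1050.99323145   933.5209989 ] [[ 0.88222813 -0.47032454  0.02164142]
 [-0.27556601 -0.55308048 -0.78623492]
 [ 0.38175502  0.68767493 -0.61754862]]
top -0.13119215649743823 [[455.74276627   0.         323.07251805]
 [  0.         455.74276627 194.1376367 ]
 [  0.           0.           1.        ]] [ 347.16760293  -36.74603713 1262.54141699] [[ 0.01708609 -0.99982444  0.00769171]
 [-0.98913999 -0.01802566 -0.14586689]
 [ 0.14597993 -0.00511588 -0.98927432]]
{'time': 0.1, 'joint_positions': array([ 1.07403792e+00,  3.42664419e-01,  1.52491525e+00,  3.27969206e-06,
        1.27540345e+00, -1.46013442e-01]), 'dq': array([ 0.00045014, -0.00068835, -0.00050571, -0.00016563,  0.00069474,
       -0.00116874]), 'tau': array([ 2.92061806e-03, -4.32004631e+01, -2.44694370e+01,  7.21009914e-02,
        5.26101503e-02, -8.95003222e-05]), 'tool_pos': array([180.31781036, 492.93815463, 404.11056485]), 'tcp_rot': array([-3.14021743e+00, -2.05409924e-04,  2.79084659e+00]), 'contact_force': array([-0.93179224,  0.58881236, -0.51579759]), 'moment': array([ 0.0053102,  0.023398 , -0.0321798]), 'finger_force': 0.0, 'grip_width': 91.71152406954893}
```

View pics/scene1.png

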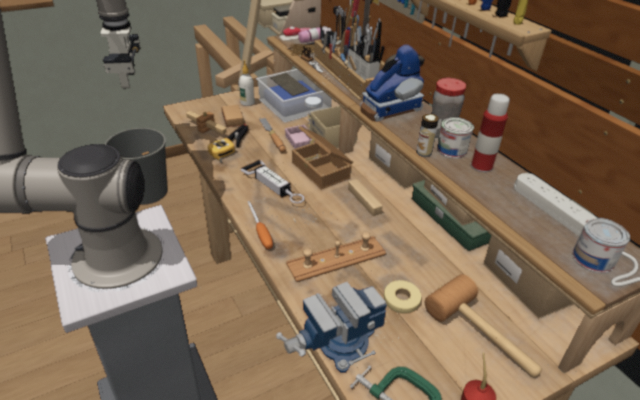

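View pics/top1.png

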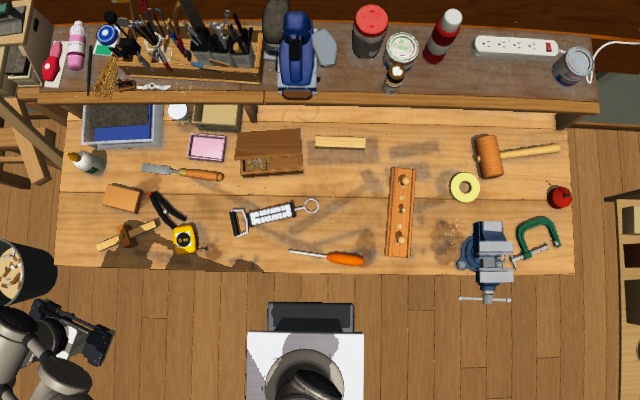

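The scene view shows the balance at about (270,180), with its eye at (297,199). The rail runs (290,270)–(383,248), with pegs at about (308,258), (338,247) and (367,242). In the top view the balance runs from the handle at (238,221) to the eye at (310,205), and the rail is at (401,213). Next I'll enlarge both regions.

```bash
python3 - <<'E'
import cv2,numpy as np
s=cv2.imread("pics/scene1.png");t=cv2.imread("pics/top1.png")
def z(i,x,y,w,h,W,H): return cv2.resize(i[y:y+h,x:x+w],(W,H),interpolation=cv2.INTER_CUBIC)
a=np.hstack([z(s,280,225,110,60,440,240),z(s,235,155,90,60,360,240)])
b=np.hstack([z(t,380,160,45,100,162,360),z(t,222,190,106,60,636,360)])
b=b[:,:800];b=cv2.copyMakeBorder(b,0,0,0,800-b.shape[1],0)
cv2.imwrite("pics/z1.png",np.vstack([a,b]))
E
```

```text
(no output)
```

View pics/z1.png

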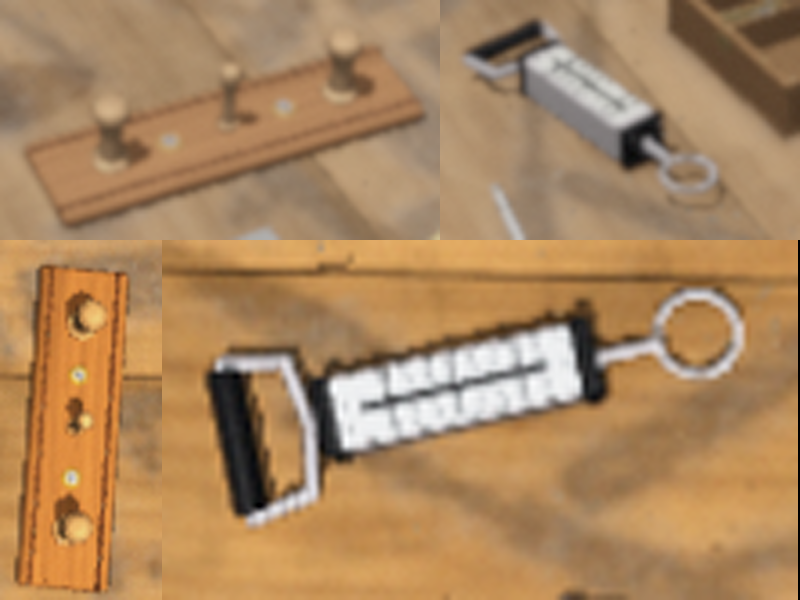

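The middle peg is the slim one, so the target is the middle long line (30 mm, 8.5 N). Now I'll triangulate.

```bash
python3 - <<'E'
from h import *
S=cap("scene");T=cap("top")
def s1(p):return (280+p[0]/4-.375,225+p[1]/4-.375)
def s2(p):return (235+(p[0]-440)/4-.375,155+p[1]/4-.375)
def t1(p):return (380+p[0]/3.6-.36,160+(p[1]-240)/3.6-.36)
def t2(p):return (222+(p[0]-162)/6-.4,190+(p[1]-240)/6-.4)
for n,a,b in [("slimhead",s1((231,72)),t1((85,420))),("nearhead",s1((110,112)),t1((75,528))),("farhead",s1((344,45)),t1((89,316))),
 ("eye",s2((688,172)),t2((700,333))),("bar",s2((507,43)),t2((239,444))),("plate",s2((593,85)),t2((459,388)))]:
    X,e=tri(S,a,T,b);print(n,X.round(1),round(e,1),b)
# rail corners top face z=12
for p in [(41,267),(127,272),(108,590),(20,582)]: print(onz(T,*t1(p),12).round(1))
for p in [(28,150),(378,47),(425,115),(70,222)]: print("s",onz(S,*s1(p),12).round(1))
# white mask plate in top
for c,n,(x0,x1,y0,y1) in((T,"top",(225,325,190,245)),(S,"scene",(240,310,155,210))):
    im=c["color"][y0:y1,x0:x1].astype(int);m=((im.min(2)>150)&(im.max(2)-im.min(2)<45)).astype(np.uint8)
    k,l,st,ce=cv2.connectedComponentsWithStats(m)
    for i in range(1,k):
        if st[i,4]>15:
            pts=np.argwhere(l==i)[:,::-1].astype(np.float32); r=cv2.minAreaRect(pts);print(n,st[i],np.array(r[0])+(x0,y0),r[1],r[2], "z37",onz(c,r[0][0]+x0,r[0][1]+y0,37).round(1),"z19",onz(c,r[0][0]+x0,r[0][1]+y0,19).round(1))
E
```

```text
slimhead [ 484.6 -256.8   59.1] 4.7 (403.2511111111111, 209.64)
nearhead [ 404.5 -249.8   53.8] 5.3 (400.4733333333333, 239.64)
farhead [ 564.4 -261.7   53.1] 4.2 (404.3622222222222, 180.7511111111111)
eye [496.  -10.2  23.7] 6.6 (311.2666666666667, 205.1)
bar [442.5 198.6  22.1] 3.9 (234.43333333333334, 223.6)
plate [468.9  96.7  39.4] 2.9 (271.1, 214.26666666666665)
[ 611.9 -232.9   12. ]
[ 609.3 -300.7   12. ]
[ 362.2 -283.5   12. ]
[ 367.5 -216.    12. ]
s [ 361.2 -218.    12. ]
s [ 608.7 -236.3   12. ]
s [ 600.2 -303.7   12. ]
s [ 357.6 -283.8   12. ]
top [70  8 24 15 77] [306.5 205. ] (14.0, 23.0) 90.0 z37 [497.5   1.3  37. ] z19 [499.7   1.8  19. ]
top [ 25  14  42  21 455] [270.45205307 214.29452133] (12.205477714538574, 40.93379211425781) 76.86598205566406 z37 [470.3  98.2  37. ] z19 [472.2 100.2  19. ]
top [ 6 19 17 28 82] [240.00000191 222.00000381] (27.064027786254883, 13.335897445678711) 78.69007110595703 z37 [447.8 180.2  37. ] z19 [449.3 183.3  19. ]
scene [ 17  12  31  20 260] [271.72973061 176.37837791] (31.386863708496094, 9.532306671142578) 35.53767776489258 z37 [464.8  99.4  37. ] z19 [474.6 122.5  19. ]
scene [ 8 47  6  8 21] [250.09999943 205.70000458] (8.497057914733887, 2.236067771911621) 63.43495178222656 z37 [355.1   0.   37. ] z19 [362.7  21.1  19. ]
```

The manual's scale: shifts go in shares of 30 cm and turns go in shares of pi/2 rad. Converting my numbers, -260 mm / 300 = -0.8667, 150 mm / 300 = 0.5, 0.9 rad / 1.5708 = 0.573.

```bash
cat >> h.py <<'E'
from scipy.spatial.transform import Rotation as Ro
def go(x,y,zg,ya):
    "shift to grasp point x,y,zg, with tool-y world angle ya"
    o=bot.get_obs();R=Ro.from_euler("xyz",o["tcp_rot"]).as_matrix()
    d=np.array([x,y,zg+159])-o["tool_pos"]
    cur=np.arctan2(R[1,1],R[0,1]); t=(cur-ya+np.pi/2)%np.pi-np.pi/2
    print("shift",(R.T@d).round(1),"turn",round(t,3),"t",o["time"],"F",o["contact_force"].round(1),"w",o["grip_width"].round(1), "tcp",o["tool_pos"].round(1))
E
python3 shift.py '[{"aperture": 92, "tx": -0.2, "ty": -0.1333, "tz": 0.1, "rz": 0.1146}, {"aperture": 92, "tx": -0.3667, "ty": -0.2333, "tz": 0.2, "rz": 0.2292}, {"aperture": 92, "tx": -0.5333, "ty": -0.3333, "tz": 0.3, "rz": 0.3438}, {"aperture": 92, "tx": -0.7, "ty": -0.4333, "tz": 0.4, "rz": 0.4584}, {"aperture": 92, "tx": -0.8667, "ty": -0.55, "tz": 0.5, "rz": 0.573}]'
python3 -c "
from h import *
go(463.2,117.4,62,0.253)"
```

```text
time: 0.82
tool_pos: [352.9, 269.2, 267.5]
tcp_rot: [3.141, -0.0, 1.885]
contact_force: [0.8, 0.2, 0.1]
grip_width: 91.4
finger_force: 0.0Traceback (most recent call last):
  File "<string>", line 3, in <module>
    go(463.2,117.4,62,0.253)
    ~~^^^^^^^^^^^^^^^^^^^^^^
  File "h.py", line 25, in go
    print("shift",(R.T@d).round(1),"turn",round(t,3),"t",o["time"],"F",o["contact_force"].round(1),"w",o["grip_width"].round(1), "tcp",o["tool_pos"].round(1))
                                                                                                       ^^^^^^^^^^^^^^^^^^^^^
AttributeError: 'float' object has no attribute 'round'
```

```bash
sed -i 's/o\["grip_width"\].round(1)/round(o["grip_width"],1)/' h.py
python3 -c "
from h import *
go(463.2,117.4,62,0.253)"
```

```text
shift [-178.5   57.9   46.5] turn 0.061 t 0.825 F [0.8 0.2 0.1] w 91.4 tcp [352.9 269.2 267.5]
```

```bash
python3 shift.py '[{"aperture": 92}, {"aperture": 92}]' >/dev/null
python3 -c "
from h import *
go(463.2,117.4,62,0.253)"
```

```text
shift [-180.5   57.3   47.2] turn 0.067 t 1.075 F [-0.9  0.2  1.2] w 92.2 tcp [352.1 270.7 268.3]
```

Scaled: -180.5 mm / 300 = -0.6017, -160 mm / 300 = -0.5333, 0.067 rad / 1.5708 = 0.0427.

```bash
python3 shift.py '[{"aperture": 92, "tx": -0.1833, "ty": 0.06, "tz": 0.0333, "rz": 0.0427}, {"aperture": 92, "tx": -0.3667, "ty": 0.12, "tz": 0.0667, "rz": 0.0427}, {"aperture": 92, "tx": -0.5333, "ty": 0.1667, "tz": 0.1333, "rz": 0.0427}, {"aperture": 92, "tx": -0.6017, "ty": 0.191, "tz": 0.1573, "rz": 0.0427}, {"aperture": 92, "tx": -0.6017, "ty": 0.191, "tz": 0.1573, "rz": 0.0427}]' >/dev/null
python3 - <<'E'
from h import *
go(463.2,117.4,22,0.253)
S=cap("scene");cv2.imwrite("pics/s2.png",cv2.resize(S["color"][120:230,200:340,::-1],(760,597),interpolation=cv2.INTER_CUBIC))
E
```

```text
shift [-0.2 -0.6 40.1] turn 0.0 t 1.7 F [-0.7  0.4 -0.3] w 91.5 tcp [463.7 117.7 221.1]
```

View pics/s2.png

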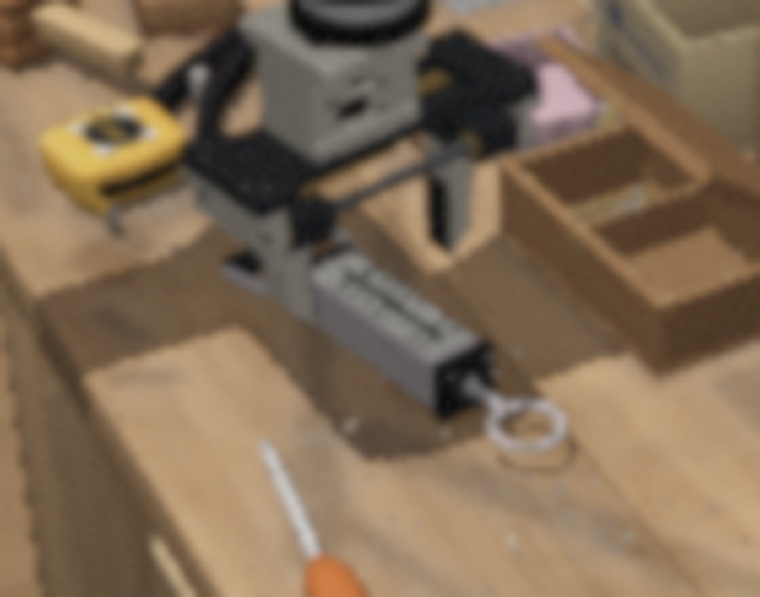

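The gripper hovers over the case with a finger on each side: the left finger is at crop (290,290) and the right at (450,230). The wooden box at (505,170) is clear of the right finger. I'll descend and grip.

Scaled: 40 mm / 300 = 0.1333, 25 mm / 300 = 0.0833.

```bash
python3 shift.py '[{"aperture": 92, "tz": 0.0833}, {"aperture": 92, "tz": 0.1333}, {"aperture": 30, "tz": 0.1333}, {"aperture": 30, "tz": 0.1333}, {"aperture": 30, "tz": 0.1333}]'; python3 shift.py '[{"aperture": 20}, {"aperture": 20}, {"aperture": 20}, {"aperture": 20}]'
```

```text
time: 2.38
tool_pos: [463.3, 117.5, 181.7]
tcp_rot: [3.14, 0.0, 1.824]
contact_force: [-0.3, -0.4, -0.3]
grip_width: 66.4
finger_force: 0.0
time: 2.88
tool_pos: [463.2, 117.3, 181.1]
tcp_rot: [3.141, -0.0, 1.824]
contact_force: [0.0, -0.6, 1.0]
grip_width: 34.3
finger_force: 30.0
```

Scaled: -65 mm / 300 = -0.2167, -30 mm / 300 = -0.1, 0.325 rad / 1.5708 = 0.2069.

```bash
python3 shift.py '[{"aperture": 20, "tz": -0.1}, {"aperture": 20, "tz": -0.2167}, {"aperture": 20, "tz": -0.2167, "rz": 0.0637}, {"aperture": 20, "tz": -0.2167, "rz": 0.1592}, {"aperture": 20, "tz": -0.2167, "rz": 0.2069}]'; python3 shift.py '[{"aperture": 20}, {"aperture": 20}]'>/dev/null
python3 -c "
from h import *
go(494.5,-126.8,87,-0.072)"
```

```text
time: 3.5
tool_pos: [462.8, 117.3, 245.7]
tcp_rot: [-3.141, 0.0, 1.495]
contact_force: [-1.2, -0.4, -3.8]
grip_width: 34.2
finger_force: 30.0
shift [-241.3   48.6   -0.3] turn 0.002 t 3.75 F [-0.1  0.5 -2.4] w 34.1 tcp [463.  117.3 245.8]
```

Scaled: -241.3 mm / 300 = -0.8043, -205 mm / 300 = -0.6833.

```bash
python3 shift.py '[{"aperture": 20, "tx": -0.1833, "ty": 0.0367}, {"aperture": 20, "tx": -0.3667, "ty": 0.0733}, {"aperture": 20, "tx": -0.5333, "ty": 0.1067}, {"aperture": 20, "tx": -0.6833, "ty": 0.1367}, {"aperture": 20, "tx": -0.8043, "ty": 0.162}]'>/dev/null; python3 shift.py '[{"aperture": 20}, {"aperture": 20}, {"aperture": 20}]'>/dev/null
python3 - <<'E'
from h import *
go(494.5,-126.8,87,-0.072)
S=cap("scene");T=cap("top")
print(proj(S,[485,-258.5,84]),proj(T,[485,-258.5,84]))
a=cv2.resize(S["color"][185:285,280:390,::-1],(440,400),interpolation=cv2.INTER_CUBIC)
b=cv2.resize(T["color"][165:255,340:420,::-1],(355,400),interpolation=cv2.INTER_CUBIC)
cv2.imwrite("pics/p3.png",np.hstack([a,b]))
E
```

```text
shift [-1.   0.5 -0.1] turn 0.002 t 4.75 F [-0.2 -0.4 -3.5] w 34.0 tcp [ 494.1 -125.8  245.9]
[339.28207392 235.34223932] [405.24458004 209.26148653]
```

View pics/p3.png

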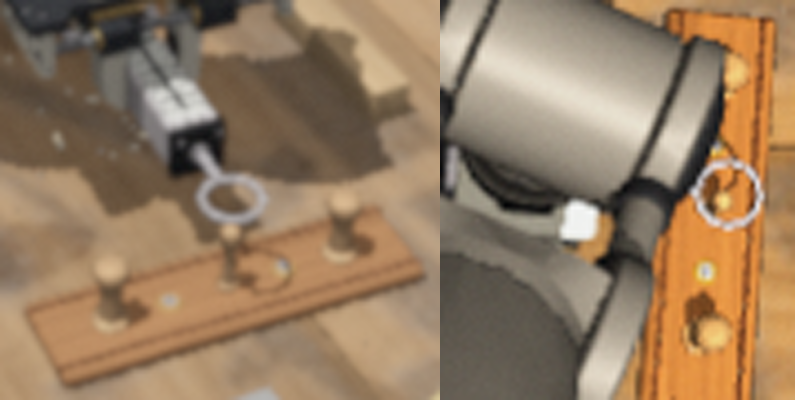

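The scene crop shows the eye ring at (232,198), above the slim head at (231,232). The top crop shows the ring at (729,193) and the slim head at (724,202), inside the ring. I'll triangulate both.

```bash
python3 - <<'E'
from h import *
S=cap("scene");T=cap("top")
s=lambda p:(280+p[0]/4-.375,185+p[1]/4-.375)
t=lambda p:(340+(p[0]-440)/4.4375-.39,165+p[1]/4.444-.39)
for a,b in(((232,198),(729,193)),((231,232),(724,202))):
    print(tri(S,s(a),T,t(b)),onz(S,*s(a),84),onz(T,*t(b),84),onz(S,*s(a),55),onz(T,*t(b),55))
E
```

```text
(array([ 485.2306927 , -255.54954304,   86.20612612]), np.float64(5.832583238339087)) [ 483.59672179 -252.84854591   84.        ] [ 488.19744125 -257.18283421   84.        ] [ 500.95655902 -225.60237317   55.        ] [ 491.66771837 -262.60705352   55.        ]
(array([ 483.68991489, -257.71881576,   60.17941252]), np.float64(4.03208022405565)) [ 467.84079008 -278.91250466   84.        ] [ 482.81539194 -254.16632426   84.        ] [ 484.66276889 -252.55607427   55.        ] [ 486.15323466 -259.51631726   55.        ]
```

Scaled: 26 mm / 300 = 0.0867, -1.5 mm / 300 = -0.005.

```bash
python3 shift.py '[{"aperture": 20, "tx": -0.0067, "ty": -0.005}, {"aperture": 20, "tx": -0.0067, "ty": -0.005, "tz": 0.02}, {"aperture": 20, "tx": -0.0067, "ty": -0.005, "tz": 0.0433}, {"aperture": 20, "tx": -0.0067, "ty": -0.005, "tz": 0.0667}, {"aperture": 20, "tx": -0.0067, "ty": -0.005, "tz": 0.0867}]'; python3 shift.py '[{"aperture": 20, "tz": 0.02}, {"aperture": 20, "tz": 0.04}, {"aperture": 20, "tz": 0.06}, {"aperture": 20, "tz": 0.0767}, {"aperture": 20, "tz": 0.0767}]'
python3 - <<'E'
from h import *
S=cap("scene");T=cap("top")
a=cv2.resize(S["color"][185:285,280:390,::-1],(440,400),interpolation=cv2.INTER_CUBIC)
b=cv2.resize(T["color"][165:255,340:420,::-1],(355,400),interpolation=cv2.INTER_CUBIC)
cv2.imwrite("pics/p4.png",np.hstack([a,b]))
go(0,0,0,-.072)
E
```

```text
time: 5.58
tool_pos: [492.5, -128.7, 219.3]
tcp_rot: [-3.141, -0.0, 1.499]
contact_force: [0.0, 0.1, -3.4]
grip_width: 33.7
finger_force: 30.0
time: 6.2
tool_pos: [492.5, -128.7, 196.6]
tcp_rot: [-3.141, -0.0, 1.499]
contact_force: [1.0, 0.2, -3.0]
grip_width: 33.7
finger_force: 30.0
shift [  92.9 -500.7   38. ] turn -0.0 t 6.3 F [-0.1  0.5 -2.8] w 34.1 tcp [ 492.7 -128.7  197. ]
```

View pics/p4.png

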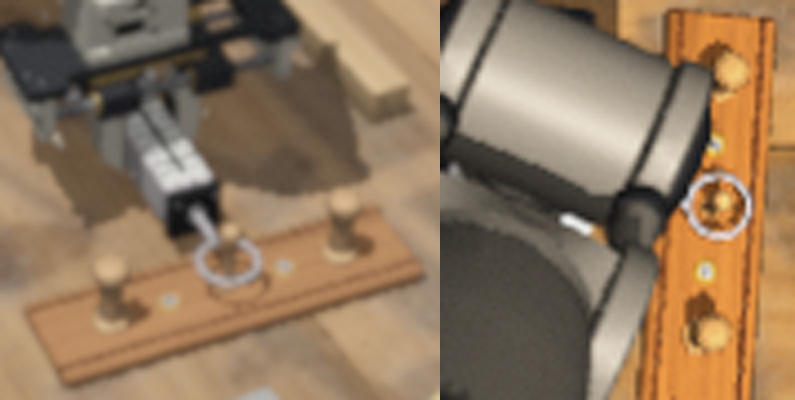

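The eye is round the slim peg's neck in both views: scene crop ring at (228,262), top crop ring at (718,206). Now I'll pull in steps.

Scaled: 20 mm / 300 = 0.0667, 16 mm / 300 = 0.0533.

```bash
cat > f.py <<'E'
from h import *
F=[]
for i in range(8): cap("scene"); o=bot.get_obs(); F.append(o["contact_force"])
F=np.array(F);u=np.array([.0717,.9974,0]);p=o["tool_pos"]
print("Fmean",F.mean(0).round(2),"std",F.std(0).round(2),"pull",-(F@u).mean().round(2),"along",round(p@u,1),"tcp",p.round(1),o["time"])
E
python3 f.py; python3 shift.py '[{"aperture": 20, "tx": 0.0133}, {"aperture": 20, "tx": 0.0267}, {"aperture": 20, "tx": 0.04}, {"aperture": 20, "tx": 0.0533}, {"aperture": 20, "tx": 0.0667}]'>/dev/null; python3 f.py;python3 shift.py '[{"aperture": 20, "tx": 0.01}, {"aperture": 20, "tx": 0.02}, {"aperture": 20, "tx": 0.03}, {"aperture": 20, "tx": 0.0333}, {"aperture": 20, "tx": 0.0333}]'>/dev/null; python3 f.py
```

```text
Fmean [-0.14 -0.33 -2.85] std [0.68 0.54 0.37] pull 0.34 along -93.1 tcp [ 492.6 -128.7  197.1] 6.7
Fmean [-0.2  -2.77 -3.13] std [0.38 0.5  0.48] pull 2.77 along -73.2 tcp [ 494.1 -108.9  197. ] 7.725
Fmean [-0.59 -5.2  -3.23] std [0.46 0.4  0.26] pull 5.23 along -63.1 tcp [494.8 -98.8 197. ] 8.75
```

Scaled: 11 mm / 300 = 0.0367, 9 mm / 300 = 0.03.

```bash
python3 shift.py '[{"aperture": 20, "tx": 0.01}, {"aperture": 20, "tx": 0.02}, {"aperture": 20, "tx": 0.03}, {"aperture": 20, "tx": 0.0367}, {"aperture": 20, "tx": 0.0367}]'>/dev/null; python3 f.py
python3 - <<'E'
from h import *
ims=[cap("scene")["color"][185:265,300:355,::-1].astype(float) for i in range(4)]
cv2.imwrite("pics/p5.png",cv2.resize(np.mean(ims,0).astype(np.uint8),(412,600),interpolation=cv2.INTER_CUBIC))
E
```

```text
Fmean [-1.13 -7.53 -3.16] std [0.53 0.37 0.54] pull 7.6 along -52.4 tcp [495.6 -88.2 197. ] 9.775
```

View pics/p5.png

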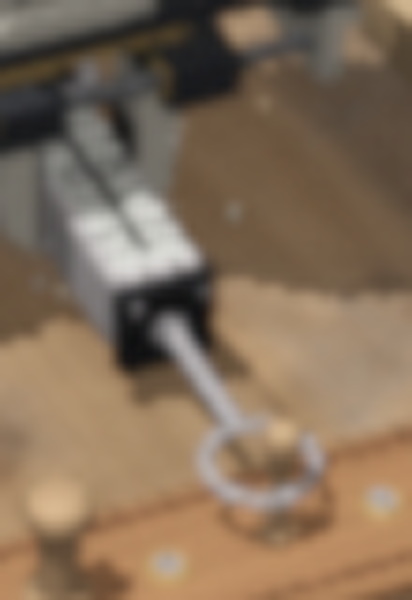

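The scene crop shows the ring at (262,463), bearing on the peg, with the case's cap face at (165,320). The scale is partly in shadow, so I'll measure the ring's shift (the slack) and enhance the scale.

```bash
python3 - <<'E'
from h import *
S=[cap("scene") for i in range(6)]
c=S[0];im=np.mean([x["color"].astype(float) for x in S],0).astype(np.uint8)
old=cv2.resize(cv2.imread("pics/p4.png")[:,:440],(110,100),interpolation=cv2.INTER_AREA)[:,:,::-1]
def ring(I,off,box):
    x0,y0,x1,y1=box;J=cv2.resize(I[y0:y1,x0:x1],None,fx=4,fy=4,interpolation=cv2.INTER_CUBIC).astype(int)
    m=((J[...,2]>J[...,0]-12)&(J.max(2)>105)).astype(np.uint8)
    k,l,st,ce=cv2.connectedComponentsWithStats(m);i=1+st[1:,4].argmax()
    cn=cv2.convexHull(np.argwhere(l==i)[:,::-1].astype(np.int32))
    e=cv2.fitEllipse(cn);p=np.array(e[0])/4-.375+(x0+off[0],y0+off[1]);return e,p,onz(c,*p,36).round(1)
print(ring(old,(280,185),(46,58,68,72)))
print(ring(im,(0,0),(325,240,345,253)))
u=np.array([.0717,.9974])
o=bot.get_obs();g=o["tool_pos"][:2]
base=g-20*u
for r in(-30,0,30): print(r,proj(c,[*(base+r*u),38+15]))
J=cv2.cvtColor(im[195:235,300:335],cv2.COLOR_RGB2LAB);J=cv2.resize(J,None,fx=16,fy=14.5,interpolation=cv2.INTER_CUBIC)
J[...,0]=cv2.createCLAHE(3,(4,4)).apply(J[...,0]);J=cv2.cvtColor(J,cv2.COLOR_LAB2BGR)
for r in(-30,0,30):
    for s in(-17,17):
        p=proj(c,[*(base+r*u+s*np.array([u[1],-u[0]])),53]);p=((p-(300,195)+.5)*(16,14.5)).astype(int);cv2.circle(J,tuple(map(int,p)),4,(0,0,255),-1)
cv2.imwrite("pics/p6.png",J)
E
```

```text
(((24.014793395996094, 7.247323036193848), (16.205461502075195, 18.044174194335938), 169.00714111328125), array([331.62869835, 244.43683076]), array([ 479.4, -234.6,   36. ]))
(((20.117841720581055, 5.4852519035339355), (13.15746784210205, 16.140544891357422), 82.9692153930664), array([329.65446043, 240.99631298]), array([ 481.1, -221.2,   36. ]))
-30 [318.08629097 215.82549721]
0 [313.50455423 209.17542603]
30 [309.06185121 202.72740599]
```

View pics/p6.png

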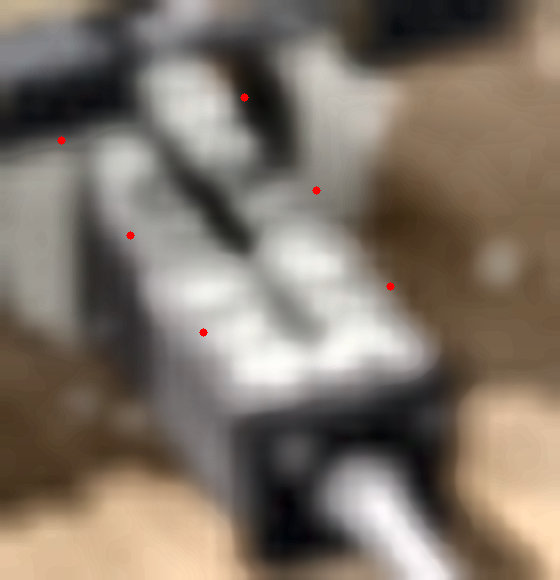

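The enhanced crop is too coarse and shadowed to read the pointer directly. The slot runs (150,130)–(315,335), and the middle line should be near (223,212). I'll advance most of the remaining distance, then take averaged force and a scale brightness profile.

Scaled: 3 mm / 300 = 0.01, 2 mm / 300 = 0.0067.

```bash
python3 shift.py '[{"aperture": 20, "tx": 0.0033}, {"aperture": 20, "tx": 0.0067}, {"aperture": 20, "tx": 0.01}, {"aperture": 20, "tx": 0.01}]'>/dev/null
python3 - <<'E'
from h import *
F=[];A=[]
for i in range(24):
    c=cap("scene");A.append(c["color"].astype(float));F.append(bot.get_obs()["contact_force"])
T=cap("top")
im=np.mean(A,0).astype(np.float32);np.save("im.npy",im);F=np.array(F);u=np.array([.0717,.9974,0])
print("pull",-(F@u).mean(),F.std(0)/24**.5); o=bot.get_obs();g=o["tool_pos"][:2];print(o["tool_pos"],o["time"])
v=np.array([u[1],-u[0]]);b=g-20*u[:2]
zt=o["tool_pos"][2]-159-22+37
R=np.arange(-60,24,2.5)
for lat in(-9,-6,6,9):
    P=np.array([proj(c,[*(b+r*u[:2]+lat*v),zt]) for r in R],np.float32)
    s=cv2.remap(im,P[:,0:1].copy(),P[:,1:2].copy(),cv2.INTER_CUBIC)[:,0]
    print(lat,[f"{r:g}:{int(q.mean())}/{int(q[0]-q[2])}" for r,q in zip(R,s)])
J=cv2.resize(im[190:262,298:350],None,fx=8,fy=8,interpolation=cv2.INTER_CUBIC).clip(0,255)
J=(255*(J/255)**.7).astype(np.uint8)[:,:,::-1];cv2.imwrite("pics/p7.png",J)
E
```

```text
pull 8.374118841356388 [0.09297904 0.09745694 0.11331559]
[495.82609073 -85.3024011  197.03161568] 12.025
-9 ['-60:39/0', '-57.5:65/0', '-55:111/2', '-52.5:154/3', '-50:191/4', '-47.5:208/4', '-45:216/4', '-42.5:217/4', '-40:215/5', '-37.5:210/5', '-35:205/5', '-32.5:203/5', '-30:201/5', '-27.5:194/5', '-25:194/4', '-22.5:204/5', '-20:209/5', '-17.5:203/5', '-15:185/4', '-12.5:164/4', '-10:145/4', '-7.5:132/4', '-5:127/4', '-2.5:126/4', '0:126/4', '2.5:118/3', '5:106/3', '7.5:103/2', '10:113/3', '12.5:123/3', '15:129/4', '17.5:130/4', '20:128/4', '22.5:123/4']
-6 ['-60:38/0', '-57.5:64/0', '-55:105/2', '-52.5:154/4', '-50:186/4', '-47.5:209/4', '-45:214/4', '-42.5:213/4', '-40:204/4', '-37.5:197/4', '-35:191/4', '-32.5:197/5', '-30:193/5', '-27.5:184/4', '-25:181/4', '-22.5:187/4', '-20:197/5', '-17.5:200/5', '-15:191/5', '-12.5:167/4', '-10:145/4', '-7.5:127/4', '-5:123/4', '-2.5:119/4', '0:117/3', '2.5:110/3', '5:100/2', '7.5:97/1', '10:100/2', '12.5:107/3', '15:117/3', '17.5:122/4', '20:121/4', '22.5:118/3']
6 ['-60:39/-1', '-57.5:63/0', '-55:97/2', '-52.5:144/4', '-50:178/4', '-47.5:203/4', '-45:213/5', '-42.5:217/5', '-40:212/5', '-37.5:208/5', '-35:209/5', '-32.5:212/5', '-30:209/5', '-27.5:201/5', '-25:196/5', '-22.5:202/5', '-20:207/5', '-17.5:202/5', '-15:192/5', '-12.5:169/5', '-10:150/4', '-7.5:136/4', '-5:131/5', '-2.5:130/5', '0:124/4', '2.5:109/3', '5:100/3', '7.5:101/3', '10:110/3', '12.5:117/4', '15:125/4', '17.5:131/5', '20:132/5', '22.5:129/5']
9 ['-60:41/-1', '-57.5:59/0', '-55:95/2', '-52.5:135/4', '-50:173/5', '-47.5:192/5', '-45:206/5', '-42.5:213/5', '-40:211/5', '-37.5:206/5', '-35:204/5', '-32.5:204/5', '-30:206/5', '-27.5:201/5', '-25:196/5', '-22.5:198/5', '-20:202/5', '-17.5:201/5', '-15:190/5', '-12.5:175/5', '-10:154/5', '-7.5:135/5', '-5:126/5', '-2.5:129/5', '0:123/5', '2.5:111/4', '5:100/3', '7.5:102/3', '10:113/3', '12.5:121/4', '15:125/4', '17.5:126/5', '20:128/4', '22.5:129/4']
```

View pics/p7.png

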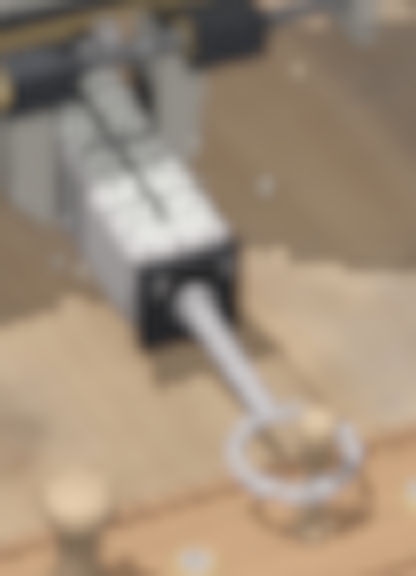

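The profile shows a dark dip at about +6.6 mm on all four lines, which is the pointer. The last long line dips at about −25.5 mm, so the middle line should be near +4.5. That puts the pointer about 2 mm short, and the force says about 1 mm short. I'll advance 1.5 mm and recheck.

Scaled: 1.5 mm / 300 = 0.005, 1 mm / 300 = 0.0033.

```bash
python3 shift.py '[{"aperture": 20, "tx": 0.0033}, {"aperture": 20, "tx": 0.005}, {"aperture": 20, "tx": 0.005}, {"aperture": 20, "tx": 0.005}]'>/dev/null
python3 - <<'E'
from h import *
F=[];A=[]
for i in range(30):
    c=cap("scene");A.append(c["color"].astype(float));F.append(bot.get_obs()["contact_force"])
im=np.mean(A,0).astype(np.float32);F=np.array(F);u=np.array([.0717,.9974,0])
print("pull",-(F@u).mean(),F.mean(0)); o=bot.get_obs();g=o["tool_pos"][:2];print(o["tool_pos"],o["time"])
v=np.array([u[1],-u[0]]);b=g-20*u[:2];zt=o["tool_pos"][2]-144
R=np.arange(-35,20.1,.5)
def dip(s,a,e):
    k=(R>=a)&(R<=e);return R[k][s[k].argmin()]
for lat in(-9,-7,-5,5,7,9):
    P=np.array([proj(c,[*(b+r*u[:2]+lat*v),zt]) for r in R],np.float32)
    s=cv2.remap(im,P[:,0:1].copy(),P[:,1:2].copy(),cv2.INTER_CUBIC)[:,0].mean(1)
    print(lat,"last",dip(s,-31,-20),"ptr",dip(s,-4,14),s[64:100:2].astype(int))
E
```

```text
pull 8.638826547730549 [-0.9084321  -8.59604167 -3.60992119]
[495.93411842 -83.85470838 197.01852819] 14.025
-9 last -26.0 ptr 5.5 [127 127 126 125 122 118 114 111 108 108 110 112 115 116 118 119 121 123]
-7 last -25.0 ptr 6.0 [128 129 127 124 121 117 113 109 107 106 106 107 109 111 114 116 117 117]
-5 last -24.0 ptr 8.5 [118 119 117 117 116 114 110 105 101  99  98  97  98 100 102 103 104 105]
5 last -24.5 ptr 5.5 [129 129 128 125 121 116 110 106 104 105 107 110 114 117 120 122 125 127]
7 last -25.5 ptr 6.5 [130 131 130 128 125 120 115 112 109 108 108 110 114 117 120 122 123 123]
9 last -26.5 ptr 6.5 [127 126 126 125 123 119 115 112 109 107 106 108 111 114 116 117 118 118]
```

Force is 8.5 N after subtracting the bias, and the pointer stands about 31 mm from the last line. It is on the middle line to within about 1 mm and steady, so I'm handing in while holding.

```bash
python3 -c "
from plant import bot, imaging, job
print(job.close_job())"
```

```text
the job is handed in; nothing more can be done
None
```

The middle peg is the slim one; I handed the job in still holding the balance, with the pull steady at about 8.5 N and the pointer on the middle long line to within about 1 mm.

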